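Clamp a cover panel in the polishing fixture

ROBOT

A 6-joint arm with a two-finger parallel gripper is mounted at the origin on the work surface. World frame = base frame: x ahead of the robot, y to its left, z up, the work surface at z = 0. Lengths are in m, angles in rad, forces in N, time in s.
With the tool pointing down it reaches from about 0.3 to 0.875 m from the base axis. Payload 6.4 kg.
Tool frame: the origin (TCP) lies midway between the tips of the shut fingers; the grasp point (between the pads) lies 19 mm behind it (r.grasp_offset is the distance from the TCP to the grasp point, in m); z points along the fingers, y is the direction in which the jaws open and shut (so a half turn about z gives the same grasp; the last joint's range is limited). The gripper opens to 85 mm and grips with 20 to 120 N. Pads are 22 mm wide; open, the fingers measure 114 mm over their backs; the gripper's body (76 mm by 85 mm) begins 54 mm behind the grasp point. The pads swing forward as they close: fully open they stand 13 mm farther back than shut.
Start: joints at [0.974, 0.181, 1.607, -0, 1.354, -0.206], TCP at [0.219, 0.532, 0.231] pointing down, gripper open.
Joint ranges: [-2.99, 2.99], [-0.89, 2.07], [0.3, 2.58], [-1.14, 4.28], [0, 2.63], [-3.12, 3.12]. Speed limits (rad/s): [2.57, 2.57, 3.01, 3.14, 3.14, 3.14].

INTERFACE

Orientations are given as [roll, pitch, yaw] about the fixed x, y, z axes, in that order (R = Rz(yaw) Ry(pitch) Rx(roll)).
In Python, from station import r gives the robot as it stands. The module is installed in compiled form; this text tells all that it offers. Calls block until the motion is done:
- r.goto(position, orientation): joint-space move of the TCP to a pose.
- r.move_straight(position, v=0.15, ori=None, guard=None): straight line of the TCP; ori=None keeps the orientation; v is the mean speed in m/s. With guard (N) it stops when the force on the tool has changed by that much, and returns True; else False.
- r.move_j(angles): joint-space move.
- r.let_go() and r.grab(): open the fingers fully, or close them until they stop; the grip force is fixed at half the most.
- r.wait(seconds).
- r.ik(position, orientation): joint angles nearest the present ones, or None.
- r.camera(name): name is "scene" or "side" or "wrist"; returns the picture (420x560x3 uint8, red, green, blue); there is no depth.
- r.get_calibration(name): a dict with "fx", "fy", "cx", "cy" (pixels), "cam_to_world" (4x4, takes a point from camera to world coordinates). Camera axes: x right, y up, looking along -z (the intrinsics and any distortion apply to the point x, -y, -z); pixel columns grow to the right and rows downward; lengths in m; the calibration is good to about 2 mm. A picture is of the moment at which its call begins: read the wrist's pose just before it. get_calibration takes no time and is no camera call; for the wrist camera it gives the pose at the moment of the call.
A pose or a line that the arm cannot do raises r.Unreachable and nothing moves.
- r.sign_off(): hands the job in, once; it reports no verdict.
Readings, each from a call of its own:
- r.get_t(): time.
- r.get_joint_positions(): joint angles.
- r.get_dq(): joint speeds.
- r.get_effort(): joint torques, N m.
- r.get_position(): TCP position.
- r.get_tcp_rot(): TCP orientation.
- r.get_contact_force(): force on the tool from outside, world axes, zero at the start.
- r.get_torque(): the same for the moment, N m.
- r.get_finger_gap(): finger opening in m.
Only numpy, scipy, OpenCV 4.12 (cv2) and the standard library are available. Lean on these libraries where they do the work, as an engineer would, in place of code of your own. Each camera call takes 0.05 s, during which the arm holds its last target.

TASK

Get the dark wooden panel ready for polishing: first take it out of its storage block and push it down into the spring-clip slot of the green fixture until it stands fully home on the slot's floor. Then lock it with the brass wing nut on the sloping stud: turn the nut backward (anticlockwise) until its thread start drops, then run it forward (clockwise) all the way home, without forcing it forward before it has dropped. Leave the bottle, the tin and the brush where they are, and let go of everything at the end.

Things in the scene. Friction and masses are not known exactly. Their poses are not given: they have to be found in the camera images.
- panel: Loose dark wooden panel, brass lines and blue diamond on both (like) faces: 10 mm thick (its x), 130 wide (y), 140 tall (z), 0.18 to 0.29 kg. Origin: centre of its lower edge, which is rounded (5 mm radius). It starts upright, leaning a few degrees at most, in the storage block. Pinch it across its thickness from above, mid top edge. Either face may look forward.
- stand: Fixed light wooden storage block, 66 mm (x) by 172 mm (y) by 40 mm high; its slot runs along its y, is 12 mm wide and open at the ends, with its floor 8 mm above the bench. Origin: centre of its underside.
- fixture: Fixed green fixture, base 200 mm (x) by 190 (y) by 12. Origin: centre of its underside, z up. Panel slot at its +x side; at its -x side a stud leaning 30 degrees from vertical in its x-z plane, tip towards -x, with clamp and wing nut. Two free-turning orange spring rollers (20 mm diameter, axes 26 mm above the slot floor, 38 mm either side of mid-slot) press the panel onto the slot's back wall.
- slot (a point): Middle of the slot floor, 12 mm above the bench; axes as the fixture. A seated panel's origin lies here, its thickness along x. The slot runs along y; back wall face 5 mm in +x, 40 mm high with flared lip to 49; front wall 13 mm from it, 16 high; end cheeks 40 high, 142 mm apart. The rollers meet the lower edge some 34 mm above the floor; pushing from there to the floor takes 5 to 20 N.
- wing_grip (a point): Where to pinch the brass wing nut: on the stud's axis, inside the wing bar. z: the stud's axis, outward; x: along the bar (red patch on the +x half); y: across it. It moves with the nut. The bar is 58 mm long, 11 thick, from 13 mm above this point to 25 below, where the hub (40 mm diameter) begins. Home, it lies 62 mm in -x of the fixture's origin, 97 mm above the bench.
- wing_nut (a joint): Turn in rad, growing forward (clockwise looking down the axis). Starts 0.35 to 1.05, on top of the blunt first thread turn; a dog stops it forward at about 1.3: do not force it. Backward past -0.28 (limit -0.6) it can drop 11 mm; gripping fingers may hold it up, so let go. Then forward it runs on, sinking 2.2 mm per rad (move down with it), to the stop at 2.3: home. Friction 0.03 N m.
- clamp (a joint): Height in m along the stud's axis of the nut and of the dark clamp strap that travels with it (the strap slides, does not turn; its rubber pad reaches to the panel). 0 is home, 0.014 to 0.016 at the start, about 0.006 just after the drop. A keeper stops it at 0.020: the nut cannot come off the stud.
- amber_bottle: Loose amber bottle, 56 mm diameter, 130 mm tall; a bystander. Origin: centre of its underside.
- polish_tin: Loose tin, 70 mm diameter, 45 mm high; a bystander. Origin: centre of its underside.
- brush: Loose brush lying on the bench along its own x, about 200 mm long; a bystander.

How it is judged:
On the way, in this order (a step that is already met when the one before it is completed fails the run):
1. the panel stands fully home in the spring-clip slot (z of panel in the frame of slot between -0.003 and 0.003 m and horizontal distance between panel and slot below 0.012 m and angle between the x axis of panel and the x axis of fixture, either way round below 0.08 rad), for 0.2 s.
2. the nut, turned backward, has dropped at the thread start (value of joint wing_nut below 0.1 rad and value of joint clamp below 0.009 m), for 0.1 s.
3. the nut has been run forward until home (value of joint wing_nut above 2.1 rad and value of joint clamp below 0.002 m), for 0.1 s.
At the end, for the whole second after the job is handed in: The panel stands at rest in the fixture's slot, its lower edge within 3 mm of the slot floor, its middle within 12 mm of the slot's middle and its face within 0.08 rad of the slot's; the wing nut is run on to at least 2.1 rad of its 2.3 rad, with the clamp within 2 mm of home; nothing is held (all of step 1 and all of step 3 and linear speed of panel below 0.02 m/s); the robot touches nothing.
It fails at once if the nut was forced forward over the thread without having dropped (value of joint wing_nut above 1.6 rad and value of joint clamp above 0.009 m).
It fails at once if the bottle was moved (distance of amber_bottle from where it was at the start of the episode above 0.03 m).
It fails at once if the tin was moved (distance of polish_tin from where it was at the start of the episode above 0.03 m).
It fails at once if the brush was moved (distance of brush from where it was at the start of the episode above 0.03 m).
It also fails if it takes over 72 s, if anything falls off the work surface, if the arm or the gripper's body presses on something with over 40 N, if the wrist force passes 120 N, or if a joint passes its speed limit or range.

## Working session

There is one attempt and no reset: what is moved stays moved. The work goes in short steps, each a Python script; the robot and the scene stay as the last script left them, time stands still between calls to the robot, and variables do not carry over. Pictures are saved under pics/ and viewed, and the job is handed in when it is done.

```bash
mkdir -p pics; ls
python3 - <<'E'
from station import r
import cv2
for n in ["scene","side","wrist"]:
    k=r.get_calibration(n); im=r.camera(n); cv2.imwrite(f"pics/{n}0.png",im[:,:,::-1])
    print(n,{a:(b if a!="cam_to_world" else None) for a,b in k.items()}); print(k["cam_to_world"])
print(r.get_t(),r.get_tcp_rot(),r.grasp_offset,r.get_contact_force())
E
```

```text
pics
scene {'fx': 431.23640330302237, 'fy': 431.23640330302237, 'cx': 280.6473115215536, 'cy': 199.6749188247593, 'cam_to_world': None}
[[-0.01511923 -0.6830609   0.73020491  1.48361523]
 [ 0.99979632 -0.02009214  0.00190631 -0.01661317]
 [ 0.01336925  0.730085    0.68322555  0.94475427]
 [ 0.          0.          0.          1.        ]]
side {'fx': 381.3969656242793, 'fy': 381.3969656242793, 'cx': 280.0564907214302, 'cy': 208.88021840015648, 'cam_to_world': None}
[[ 0.92809592  0.22522905 -0.29649594  0.30111449]
 [-0.37232064  0.56974107 -0.73264756 -0.73790372]
 [ 0.0039124   0.79035877  0.61263179  0.70587636]
 [ 0.          0.          0.          1.        ]]
wrist {'fx': 375.0911771882133, 'fy': 375.0911771882133, 'cx': 278.47145692333737, 'cy': 210.02701570560174, 'cam_to_world': None}
[[ 0.38114411 -0.89098728 -0.24672015  0.1562133 ]
 [ 0.92451452  0.36690525  0.10321554  0.55695707]
 [-0.00144081 -0.26743635  0.96357445  0.37344752]
 [ 0.          0.          0.          1.        ]]
0.15 [-3.14028785e+00 -2.79423425e-04  2.75078653e+00] 0.0187 [-0.09689937 -0.88951375  0.46339992]
```

View pics/scene0.png

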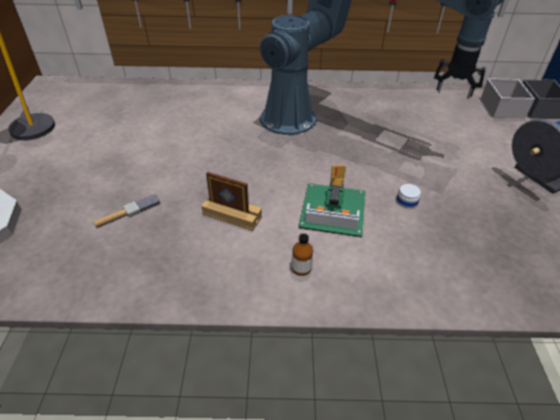

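View pics/side0.png

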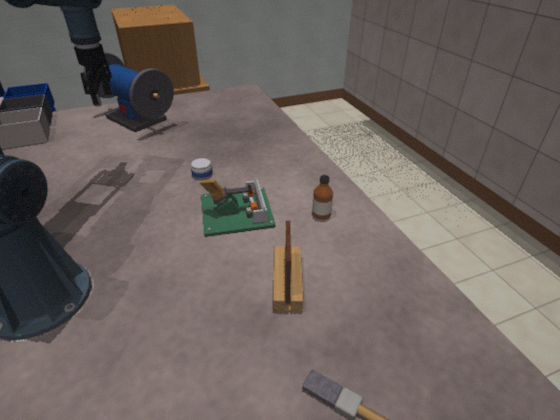

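View pics/wrist0.png

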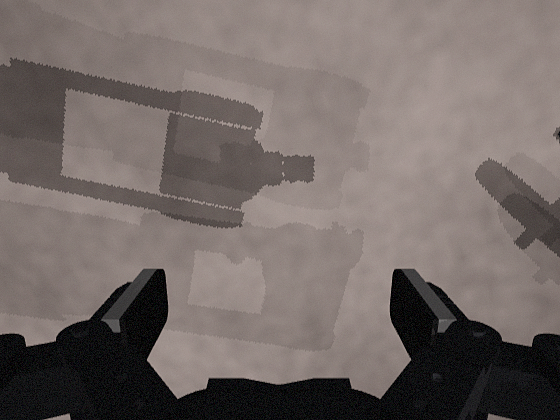

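The scene view shows the stand with the panel around (230,205), the fixture around (333,208) with its nut at (337,175), the bottle at (303,257), the tin at (409,195) and the brush at (127,210). The side view agrees. I'll get rough positions first, then take close wrist views.

```bash
cat > h.py <<'E'
import numpy as np, cv2
from station import r
def ray(k,px):
    T=np.array(k["cam_to_world"]); d=np.array([(px[0]-k["cx"])/k["fx"],-(px[1]-k["cy"])/k["fy"],-1.])
    return T[:3,3],T[:3,:3]@d
def onz(k,px,z):
    o,d=ray(k,px); return o+d*(z-o[2])/d[2]
def proj(k,P):
    T=np.array(k["cam_to_world"]); c=T[:3,:3].T@(np.asarray(P,float)-T[:3,3])
    return np.array([k["cx"]+k["fx"]*c[0]/-c[2], k["cy"]-k["fy"]*c[1]/-c[2]])
def snap(n,f):
    k=r.get_calibration(n); im=r.camera(n)[:,:,::-1].copy(); cv2.imwrite(f"pics/{f}.png",im); np.save(f"pics/{f}.npy",im)
    import pickle; pickle.dump(k,open(f"pics/{f}.pkl","wb")); return k,im
def load(f):
    import pickle; return pickle.load(open(f"pics/{f}.pkl","rb")),np.load(f"pics/{f}.npy")
E
python3 - <<'E'
from h import *
np.set_printoptions(precision=3,suppress=True)
k,im=snap("scene","scene1"); ks,ims=snap("side","side1")
for n,px,z in [("stand ends top",(202,210),.04),("",(261,219),.04),("fix",(305,187),.012),("",(366,187),.012),("",(363,233),.012),("",(301,228),.012),("nut",(337,175),.1),("bottle",(302,270),0),("tin",(409,200),0),("brush",(97,222),0),("",(158,200),0)]:
    print(n,onz(k,px,z))
for n,px,z in [("fix",(201,191),.012),("",(265,186),.012),("",(274,228),.012),("",(205,233),.012),("bottle",(322,213),0),("tin",(202,177),0)]: print(n,onz(ks,px,z))
def crop(im,x0,y0,x1,y1,s,f): cv2.imwrite(f"pics/{f}.png",cv2.resize(im[y0:y1,x0:x1],None,fx=s,fy=s,interpolation=cv2.INTER_CUBIC))
crop(im,190,150,390,290,4,"c_scene"); crop(ims,180,150,340,320,3.5,"c_side")
E
```

```text
stand ends top [ 0.569 -0.253  0.04 ]
 [ 0.601 -0.075  0.04 ]
fix [0.424 0.06  0.012]
 [0.418 0.26  0.012]
 [0.623 0.225 0.012]
 [0.608 0.043 0.012]
nut [0.465 0.152 0.1  ]
bottle [0.753 0.043 0.   ]
tin [ 0.463  0.394 -0.   ]
brush [ 0.589 -0.571  0.   ]
 [ 0.487 -0.41   0.   ]
fix [0.439 0.269 0.012]
 [0.637 0.221 0.012]
 [0.589 0.017 0.012]
 [0.405 0.067 0.012]
bottle [0.752 0.042 0.   ]
tin [0.463 0.367 0.   ]
```

View pics/c_scene.png

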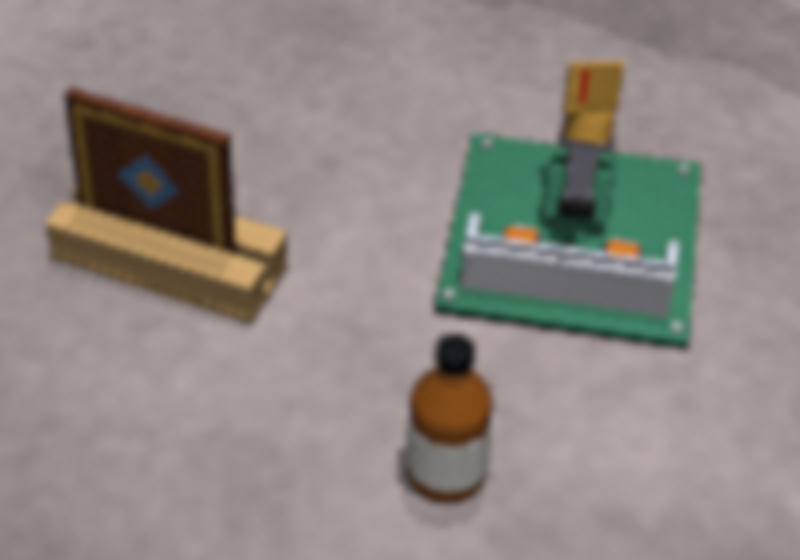

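View pics/c_side.png

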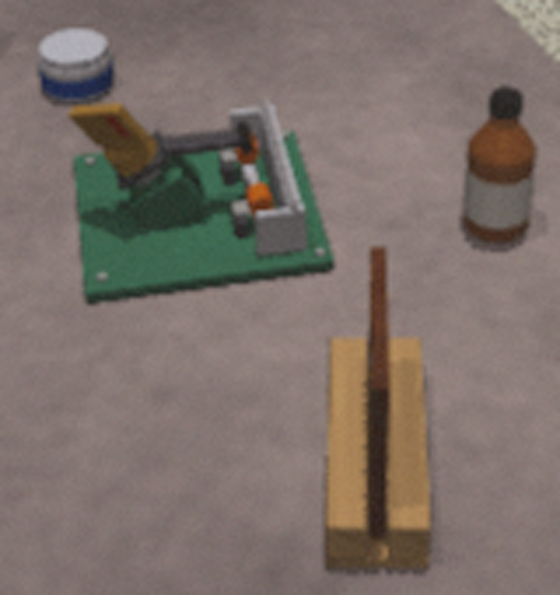

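Run:
```python
from h import *
np.set_printoptions(precision=3,suppress=True)
p=r.get_position(); pi=np.pi
r.move_straight([p[0]+.05,p[1]-.03,.36],v=.25)
yaw=1.43
tx=np.array([np.cos(yaw),np.sin(yaw)])
r.goto(list(np.array([.51,.145])+.05*tx)+[.34],[pi,0,yaw]); print(r.get_t(),r.get_joint_positions())
snap("wrist","w_fix")
r.goto(list(np.array([.585,-.16])+.05*tx)+[.36],[pi,0,yaw]); print(r.get_t(),r.get_joint_positions())
snap("wrist","w_st")
```

```text
2.4333 [0.147 0.06  1.523 0.    1.558 0.285]
3.6833 [-0.379  0.168  1.366  0.001  1.608 -0.24 ]
```

View pics/w_fix.png

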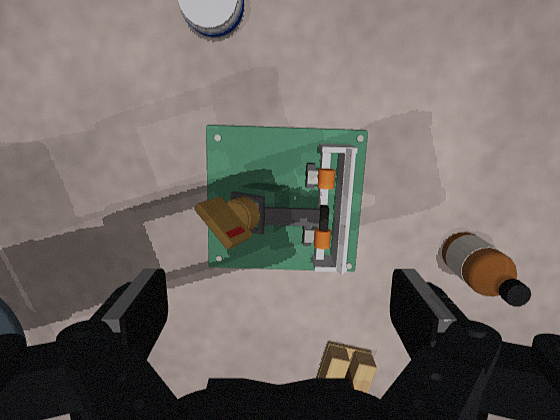

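View pics/w_st.png

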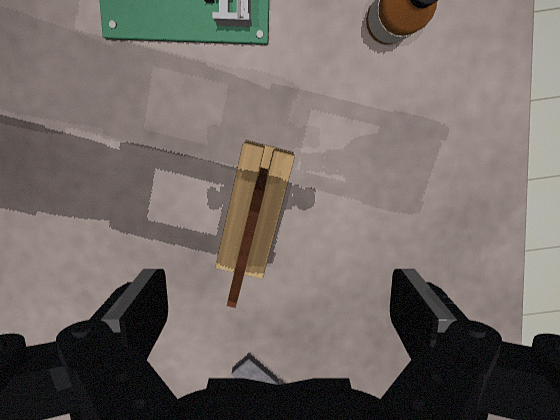

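The fixture view shows the green base with corners near (207,125), (367,130), (362,272) and (208,268). The slot lies on its right, and the nut bar around (228,222) has its red patch at (236,231). The stand view shows the panel's top edge running from (264,168) to (232,306). Next I measure both.

Run:
```python
from h import *
np.set_printoptions(precision=4,suppress=True)
k,im=load("w_fix")
hsv=cv2.cvtColor(im,cv2.COLOR_BGR2HSV)
m=cv2.inRange(hsv,(65,90,40),(95,255,255)); 
c=max(cv2.findContours(m,0,2)[0],key=cv2.contourArea)
h=cv2.convexHull(c)
ap=cv2.approxPolyN(h,4)[0] if hasattr(cv2,'approxPolyN') else None
print(ap, cv2.contourArea(h))
P=np.array([onz(k,p,.012)[:2] for p in ap]); print(P)
print([np.linalg.norm(P[i]-P[i-1]) for i in range(4)], P.mean(0))
# rect of whole hull in bench plane
H=np.array([onz(k,p[0],.012)[:2] for p in h],np.float32); print(cv2.minAreaRect(H*1000))
# screws
k2,im2=load("w_st"); h2=cv2.cvtColor(im2,cv2.COLOR_BGR2HSV)
print("panel px",h2[240,247],"stand",h2[200,240],h2[200,272],"brush etc")
m=cv2.inRange(h2,(0,100,30),(15,255,140)); m[:,:200]=0; m[:130]=0; m[320:]=0; m[:,300:]=0
c=max(cv2.findContours(m,0,2)[0],key=cv2.contourArea); print(cv2.boundingRect(c),cv2.minAreaRect(c))
Q=np.array([onz(k2,p[0],.148)[:2] for p in c],np.float32); print("panel top",cv2.minAreaRect(Q*1000),cv2.boxPoints(cv2.minAreaRect(Q*1000)))
m=cv2.inRange(h2,(12,60,80),(28,255,255)); m[:,:200]=0; m[:130]=0; m[320:]=0; m[:,300:]=0
h=cv2.convexHull(max(cv2.findContours(m,0,2)[0],key=cv2.contourArea))
Q=np.array([onz(k2,p[0],.04)[:2] for p in h],np.float32); print("stand",cv2.minAreaRect(Q*1000),h.reshape(-1,2).tolist())
big=cv2.resize(im[110:300,180:390],None,fx=3.5,fy=3.5,interpolation=cv2.INTER_CUBIC); cv2.imwrite("pics/c_wfix.png",big)
big=cv2.resize(im2[130:330,180:330],None,fx=3,fy=3,interpolation=cv2.INTER_CUBIC); cv2.imwrite("pics/c_wst.png",big)
```

```text
[[367 130]
 [354 273]
 [207 199]
 [206 125]] 16975.0
[[0.6296 0.219 ]
 [0.5975 0.0301]
 [0.4182 0.1603]
 [0.4346 0.2523]]
[np.float64(0.19779885630491437), np.float64(0.19153134758890222), np.float64(0.22153884387846737), np.float64(0.09345984385398198)] [0.52   0.1654]
((516.1802978515625, 143.67300415039062), (187.39540100097656, 198.59193420410156), 80.07010650634766)
panel px [  8 163  78] stand [ 17 115 131] [ 17 102 113] brush etc
(227, 168, 43, 140) ((246.4003448486328, 236.83688354492188), (14.829227447509766, 142.0857391357422), 15.216328620910645)
panel top ((550.6875610351562, -166.73345947265625), (151.56163024902344, 14.324435234069824), 66.66132354736328) [[ 514.0897 -233.4764]
 [ 527.242  -239.1512]
 [ 587.2855  -99.9905]
 [ 574.1331  -94.3157]]
stand ((550.9055786132812, -168.20138549804688), (175.3731689453125, 65.73017120361328), 67.92982482910156) [[247, 140], [291, 151], [294, 155], [294, 157], [293, 161], [275, 230], [266, 264], [263, 275], [262, 277], [261, 278], [259, 278], [216, 268], [215, 267], [215, 266], [222, 234], [242, 144], [245, 140]]
```

View pics/c_wfix.png

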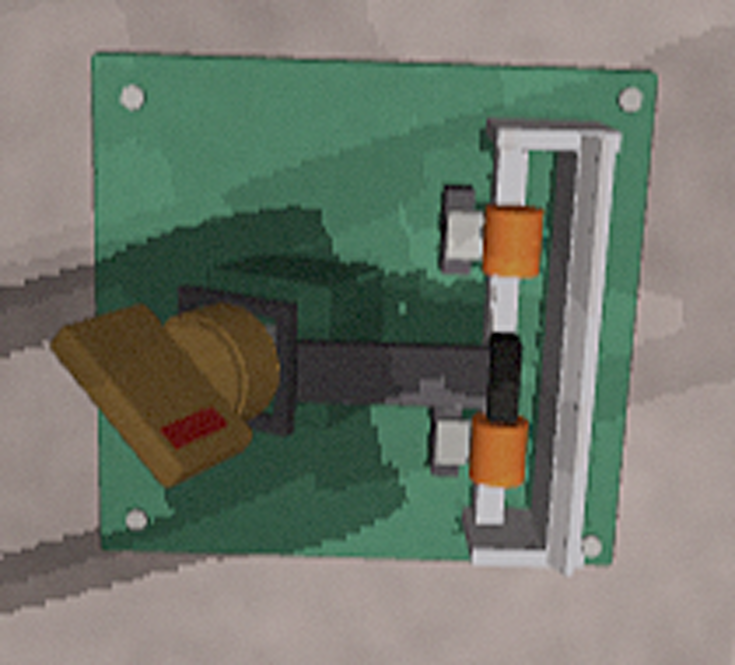

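View pics/c_wst.png

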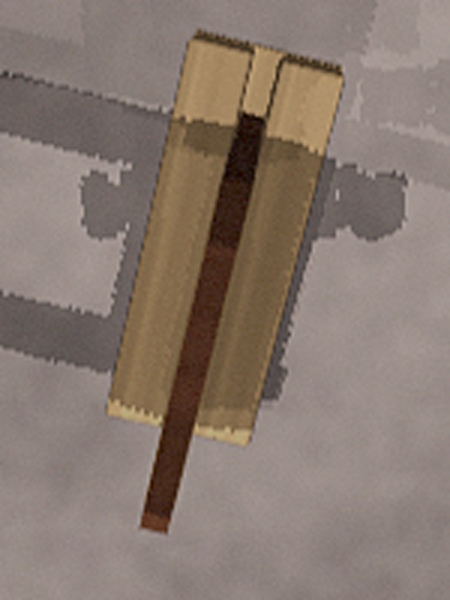

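Run:
```python
from h import *
np.set_printoptions(precision=4,suppress=True)
k2,im2=load("w_st"); h2=cv2.cvtColor(im2,cv2.COLOR_BGR2HSV)
m=cv2.inRange(h2,(0,100,20),(15,255,140)); m[:,:200]=0; m[:130]=0; m[320:]=0; m[:,300:]=0
for y in range(165,310,6):
    x=np.where(m[y])[0]
    if len(x):
        a=onz(k2,(x[0]-.5,y),.148)[:2]*1e3;b=onz(k2,(x[-1]+.5,y),.148)[:2]*1e3
        print(y,x[0],x[-1],(a+b)/2,np.linalg.norm(a-b)*np.cos(.38-.1))
print("cam",np.array(k2["cam_to_world"])[:3,3])
pi=np.pi
# close view of slot
yaw=pi/2-.17; tx=np.array([np.cos(yaw),np.sin(yaw)]); xd=np.array([np.cos(-.17),np.sin(-.17)])
r.goto(list(np.array([.516,.143])+.065*xd+.03*tx)+[.24],[pi,0,yaw]); print(r.get_t())
snap("wrist","w_slot")
```

```text
165 260 260 [576.519  -93.4176] 0.9136026144700806
171 249 267 [573.7522 -98.8386] 17.43349243165247
177 243 277 [ 574.7593 -104.84  ] 32.25333620624212
183 234 287 [ 574.3443 -110.6927] 49.97887487810597
189 253 281 [ 579.6743 -117.4037] 26.957295150549708
195 231 281 [ 568.2136 -121.8095] 47.61764617778002
201 251 281 [ 576.9455 -129.1035] 29.07076949622249
207 247 274 [ 570.7101 -134.3499] 26.374313046193915
213 244 273 [ 567.8313 -140.1221] 28.384162312514214
219 244 261 [ 561.0098 -145.3961] 17.10699079908164
225 243 266 [ 561.9962 -151.8222] 22.91160115413518
231 244 273 [ 564.9676 -158.5835] 28.768304205338726
237 224 273 [ 554.069  -163.4557] 48.16612873052188
243 225 262 [ 548.0577 -169.0723] 36.77354826178598
249 236 265 [ 554.0119 -176.427 ] 29.163804941769676
255 238 266 [ 554.4858 -183.0725] 28.32104812497133
261 220 266 [ 544.3483 -188.2901] 46.11294584120357
267 236 245 [ 540.7201 -194.4825] 9.856847384471617
273 234 243 [ 537.5672 -200.8041] 9.902837539633566
279 233 242 [ 535.4101 -207.3287] 9.949223149386173
285 231 240 [ 532.2026 -213.7703] 9.996081410208006
291 230 239 [ 529.9997 -220.4179] 10.043346741748582
297 229 237 [ 527.2559 -227.0557] 9.081971593666859
303 227 236 [ 524.486  -233.7569] 10.139268241028244
cam [ 0.6017 -0.0423  0.503 ]
4.875
```

View pics/w_slot.png

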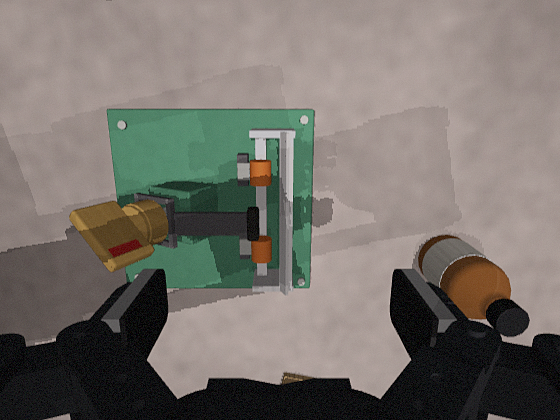

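Run:
```python
from h import *
k,im=load("w_slot")
cv2.imwrite("pics/c_slot.png",cv2.resize(im[115:305,230:330],None,fx=4,fy=3,interpolation=cv2.INTER_CUBIC))
cv2.imwrite("pics/c_nut.png",cv2.resize(im[180:300,55:275],None,fx=3.5,fy=3.5,interpolation=cv2.INTER_CUBIC))
c=np.array([.516,.1428]);xd=np.array([np.cos(-.17),np.sin(-.17)]);yd=np.array([-xd[1],xd[0]])
def fx(px,z):
    d=onz(k,px,z)[:2]-c; return d@xd*1e3,d@yd*1e3
print("corners",[fx(p,.012) for p in [(107,109),(314,110),(310,288)]])
```

```text
corners [(np.float64(-97.84133209355443), np.float64(94.2117523532546)), (np.float64(100.24488072295888), np.float64(93.159957731277)), (np.float64(100.53056939244813), np.float64(-94.71402270077024))]
```

View pics/c_slot.png

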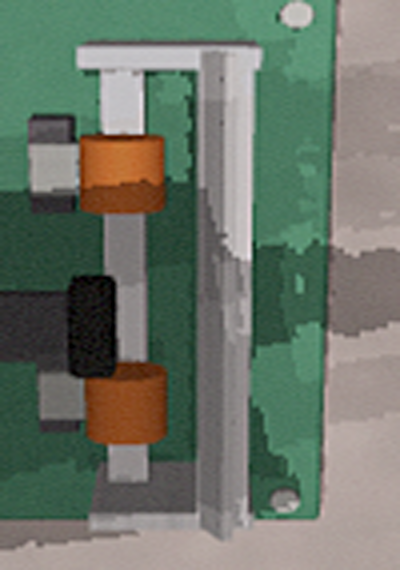

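View pics/c_nut.png

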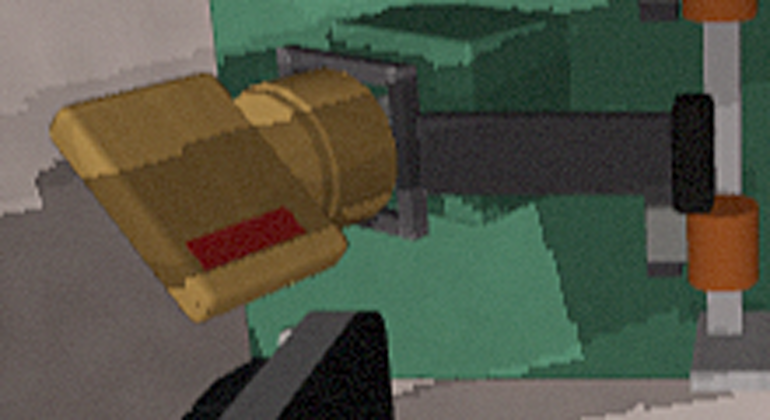

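Run:
```python
from h import *
np.set_printoptions(precision=1,suppress=True)
k,im=load("w_slot")
c=np.array([.516,.1428]);xd=np.array([np.cos(-.17),np.sin(-.17)]);yd=np.array([-xd[1],xd[0]])
def fx(px,z):
    d=onz(k,px,z)[:2]-c; return np.array([d@xd*1e3,d@yd*1e3])
cr=lambda u,v:(230+u/4-.4,115+v/3-.4)
print("cam fx",(np.array(k["cam_to_world"])[:2,3]-c)@xd,(np.array(k["cam_to_world"])[:2,3]-c)@yd)
for z in(.012,.03,.052): print("wall",z,fx(cr(197,90),z),fx(cr(196,300),z),fx(cr(196,455),z))
print("front in",fx(cr(145,90),.028),fx(cr(148,470),.028))
print("cheek +y",fx(cr(140,68),.052),"-y",fx(cr(140,515),.052))
print("rollers L/R",fx(cr(81,140),.038),fx(cr(163,140),.038), fx(cr(122,136),.048),fx(cr(122,213),.048),fx(cr(128,363),.048),fx(cr(128,443),.048))
print("lip top",fx(cr(230,90),.061),fx(cr(258,90),.061),fx(cr(230,400),.061))
```

```text
cam fx 0.06581969664936671 0.09725496365911065
wall 0.012 [66.6 60.4] [ 66.3 -11.2] [ 66.2 -69. ]
wall 0.03 [66.5 62.2] [66.3 -5.9] [ 66.2 -60.9]
wall 0.052 [66.5 64.3] [66.2  0.5] [ 66.2 -51.1]
front in [54.3 62. ] [ 53.8 -67.4]
cheek +y [54.1 70.7] -y [ 52.6 -72.2]
rollers L/R [39.7 47.7] [58.7 47.7] [49.7 50.4] [49.4 26.9] [ 50.1 -21.4] [ 49.8 -48.7]
lip top [73.5 65.2] [79.5 65.2] [ 74.  -28.8]
```

Run:
```python
from h import *
np.set_printoptions(precision=4,suppress=True)
pi=np.pi; g=r.grasp_offset
p=[.5472,-.1785]; o=[pi,0,1.18]
r.move_straight(list(r.get_position()[:2])+[.30],v=.2)
r.goto(p+[.22],o); snap("wrist","w_pre")
r.move_straight(p+[.131-g],v=.15,guard=8)
print(r.get_t(),r.get_position(),r.get_contact_force())
r.grab(); print(r.get_finger_gap(),r.get_contact_force(),r.get_t())
snap("wrist","w_gr"); snap("side","s_gr")
```

```text
7.6083 [ 0.548  -0.1787  0.1133] [-0.6187  1.0689 -0.4807]
0.009385350566318158 [-0.9105  0.0584  1.5926] 8.2833
```

View pics/w_pre.png

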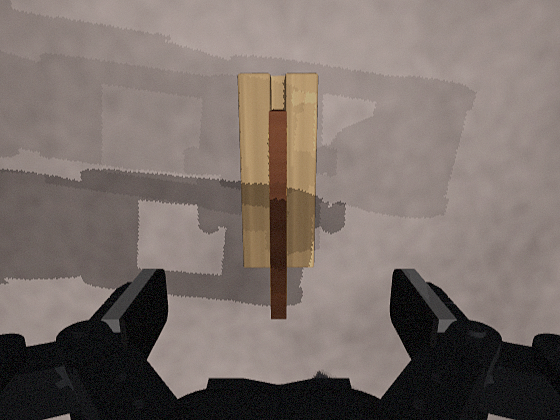

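View pics/w_gr.png

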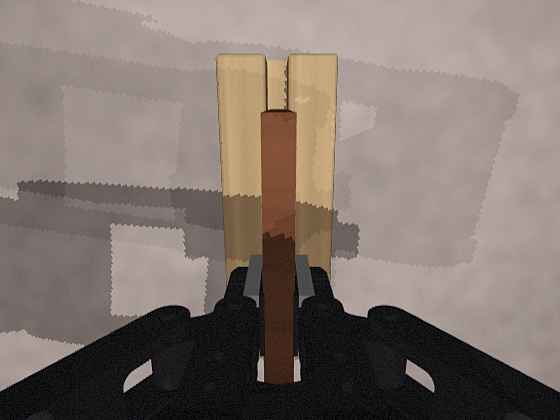

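View pics/s_gr.png

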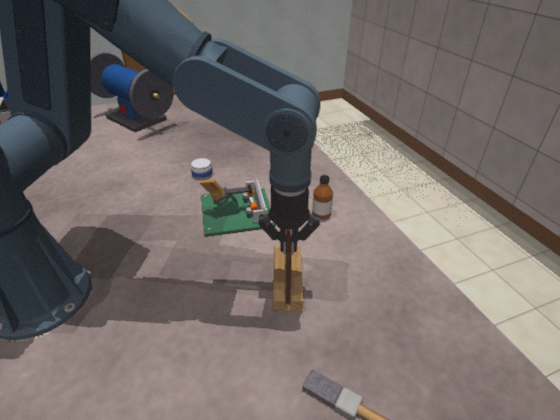

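The panel is gripped squarely (gap 9.4 mm). In the wrist view its top edge runs from row 111 to row 383. I'll work out where its middle lies relative to the gripper.

Run:
```python
from h import *
np.set_printoptions(precision=4,suppress=True)
k,im=load("w_gr"); p=r.get_position(); yaw=1.18; R=np.array([[np.cos(yaw),np.sin(yaw)],[-np.sin(yaw),np.cos(yaw)]])
for px in [(279,112),(279,383.5)]:
    for z in (.148,.146): print(px,z,R@(onz(k,px,z)[:2]-p[:2]))
k,im=load("w_pre")
for px in [(278,110.5),(279,319)]: print("pre",R@(onz(k,px,.148)[:2]-p[:2]))
cv2.imwrite("pics/c_gr.png",cv2.resize(load("w_gr")[1][90:400,220:340],None,fx=2.4,fy=1.9))
```

```text
(279, 112) 0.148 [ 0.066  -0.0004]
(279, 112) 0.146 [ 0.0659 -0.0004]
(279, 383.5) 0.148 [-0.0238 -0.0004]
(279, 383.5) 0.146 [-0.0255 -0.0004]
pre [0.0661 0.0003]
pre [-0.0644 -0.0004]
```

View pics/c_gr.png

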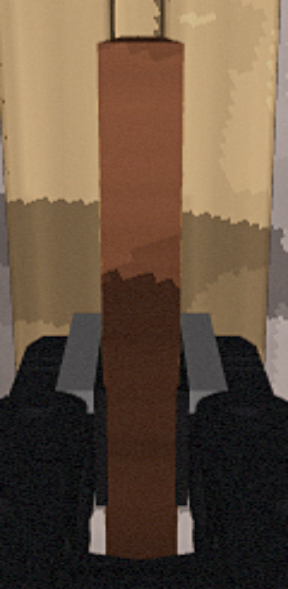

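Run:
```python
from h import *
np.set_printoptions(precision=4,suppress=True)
pi=np.pi
p=r.get_position()
r.move_straight([p[0],p[1],.20],v=.12,guard=25); print(r.get_contact_force())
r.move_straight([p[0],p[1],.255],v=.2)
r.goto([.5760,.1308,.255],[pi,0,1.399])
r.move_straight([.5760,.1308,.185],v=.12)
print(r.get_position(),r.get_tcp_rot(),r.get_finger_gap(),r.get_t())
snap("wrist","w_ab"); snap("side","s_ab"); snap("scene","sc_ab")
k,im=load("s_ab"); cv2.imwrite("pics/c_sab.png",cv2.resize(im[100:250,180:340],None,fx=4,fy=4,interpolation=cv2.INTER_CUBIC))
k,im=load("sc_ab"); cv2.imwrite("pics/c_scab.png",cv2.resize(im[120:250,270:400],None,fx=4,fy=4,interpolation=cv2.INTER_CUBIC))
```

```text
[ 0.7148  0.4118 -2.4851]
[0.5766 0.1305 0.1857] [ 3.1405 -0.0002  1.3984] 0.009386646508769837 11.6083
```

View pics/c_sab.png

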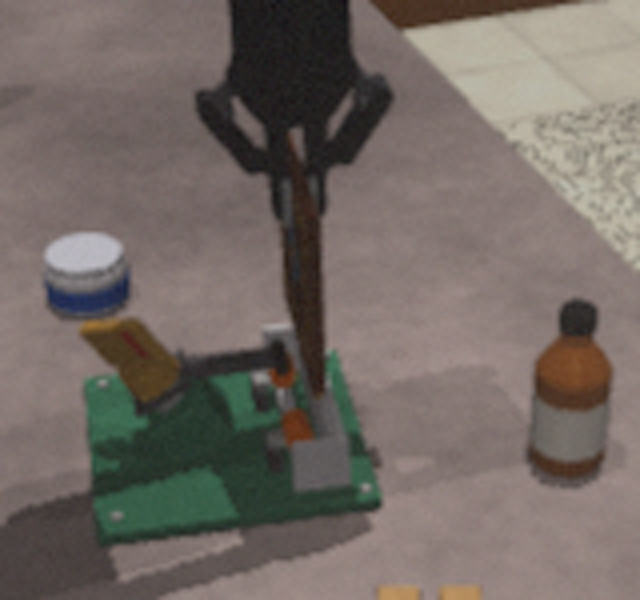

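View pics/c_scab.png

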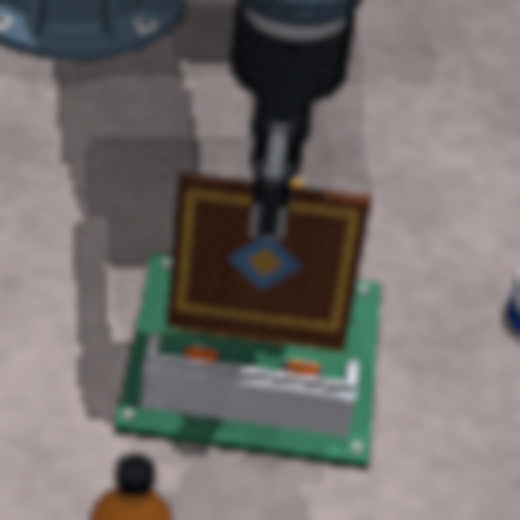

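View pics/w_ab.png

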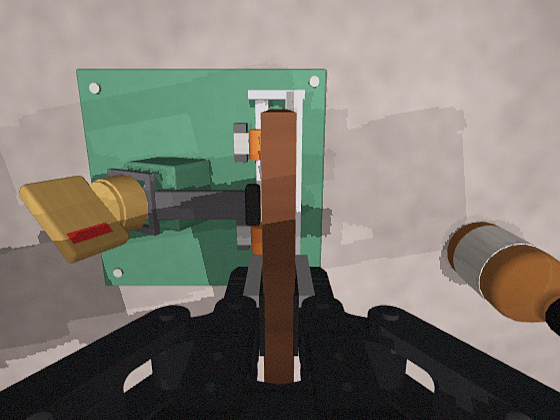

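The panel hangs upright over the slot in all three views, between the end cheeks. I'll lower it under a force guard.

Run:
```python
from h import *
np.set_printoptions(precision=4,suppress=True)
f=r.move_straight([.5758,.1310,.158],v=.08,guard=8); print(f,r.get_position(),r.get_contact_force())
if not f:
    for z in (.148,.138,.128,.120,.1165,.113):
        f=r.move_straight([.5758,.1310,z],v=.04,guard=28); print(f,r.get_position(),r.get_contact_force(),r.get_torque())
        if f: break
print(r.get_t())
snap("side","s_in"); snap("wrist","w_in"); snap("scene","sc_in")
k,im=load("s_in"); cv2.imwrite("pics/c_sin.png",cv2.resize(im[100:250,180:340],None,fx=4,fy=4,interpolation=cv2.INTER_CUBIC))
```

```text
False [0.5753 0.131  0.1571] [ 0.5533  0.1025 -1.6149]
False [0.5757 0.131  0.1478] [-0.0319  0.3726 -1.9738] [-0.0307  0.0217 -0.0032]
False [0.5766 0.1311 0.1389] [-0.4677  0.5609  3.9914] [ 0.0339  0.0321 -0.0773]
False [0.5765 0.1311 0.1286] [0.2827 0.3449 4.1105] [ 0.0993 -0.1923 -0.0365]
False [0.5764 0.1311 0.1203] [1.3    0.4051 3.1839] [ 0.1485 -0.4032  0.0239]
False [0.5764 0.131  0.117 ] [1.6458 0.8896 4.4044] [ 0.1144 -0.3883 -0.0023]
False [0.5768 0.1311 0.1165] [-6.4335 -0.1272 23.0169] [ 0.0251  1.2938 -0.1087]
14.3
```

View pics/c_sin.png

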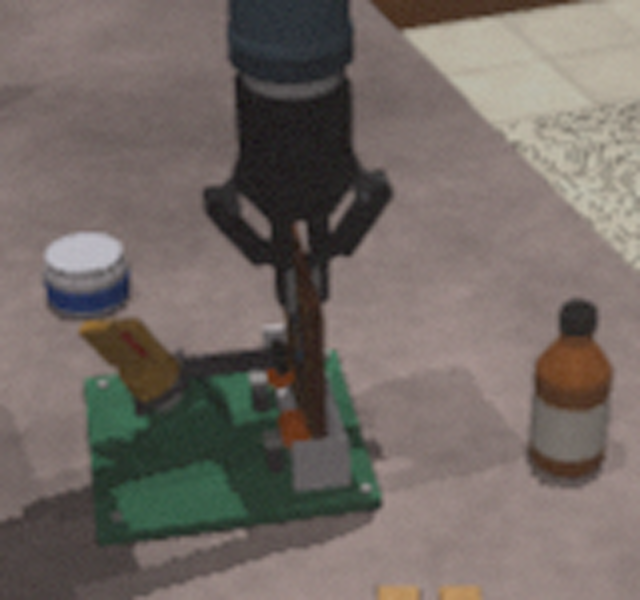

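View pics/w_in.png

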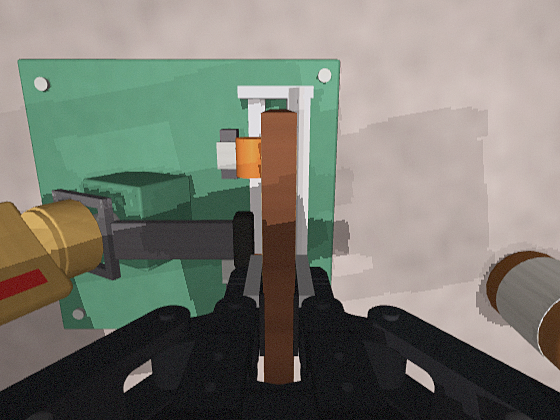

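The panel bottomed out at TCP z 0.1165, where I expected 0.117, and the force jumped to 23 N, so it is on the floor. Releasing and checking.

Run:
```python
from h import *
np.set_printoptions(precision=4,suppress=True)
r.move_straight([.5762,.1310,.1172],v=.04); print(r.get_contact_force())
r.let_go()
r.move_straight([.5762,.1310,.21],v=.2)
ty=np.array([np.cos(1.4),np.sin(1.4)]); xd=np.array([np.sin(1.4),-np.cos(1.4)])
c=np.array([.516,.1428])
# look at nut: camera right above stand-off
r.goto(list(c-.03*xd+.03*ty)+[.30],[np.pi,0,1.4])
print(r.get_t()); snap("wrist","w_n1"); snap("side","s_n1")
k,im=load("s_n1"); cv2.imwrite("pics/c_sn1.png",cv2.resize(im[150:240,180:300],None,fx=5,fy=5,interpolation=cv2.INTER_CUBIC))
```

```text
[0.5979 0.2947 6.5893]
16.6417
```

View pics/w_n1.png

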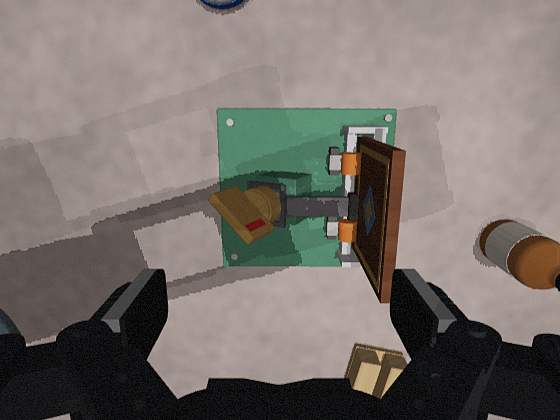

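View pics/c_sn1.png

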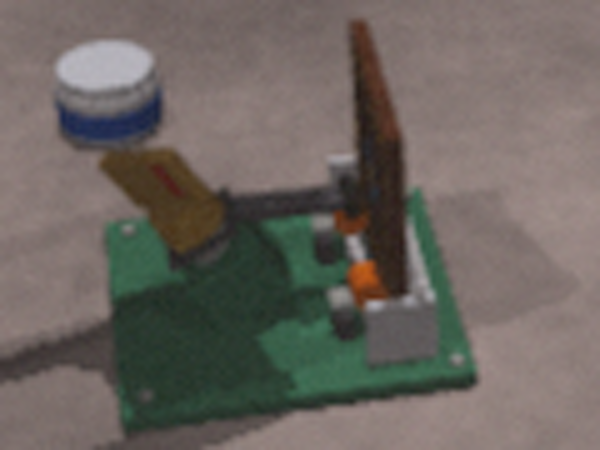

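The panel stands in the slot, and the fixture looks undisturbed. Next is the bar angle. Its narrow outer face is the strip on the lower left of the wing, so I zoom in.

Run:
```python
from h import *
k,im=load("w_n1")
cv2.imwrite("pics/c_n1.png",cv2.resize(im[175:255,195:305],None,fx=7,fy=7,interpolation=cv2.INTER_CUBIC))
c=np.array([.516,.1428]);xd=np.array([np.cos(-.172),np.sin(-.172)]);yd=np.array([-xd[1],xd[0]])
for p in [(398,149),(386,301)]:
    d=onz(k,p,.152)[:2]-c; print(d@xd,d@yd)
```

```text
0.061128014079640414 0.06534696247694137
0.06210916083017649 -0.06420697348027903
```

View pics/c_n1.png

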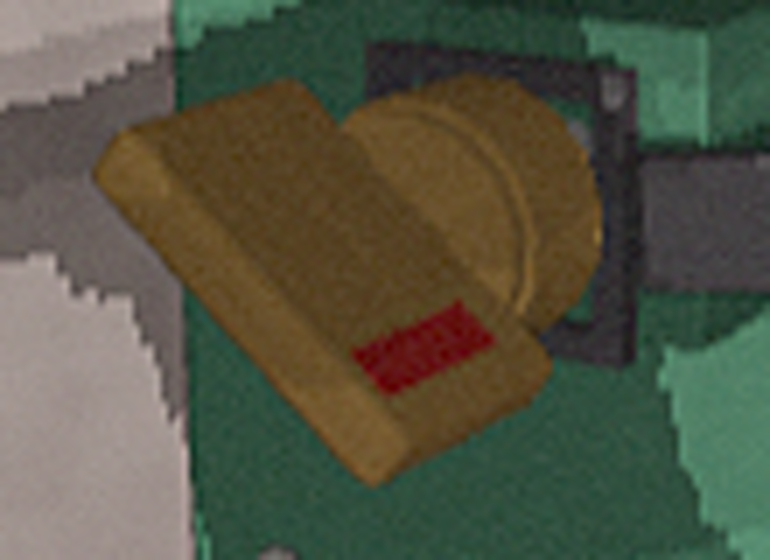

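```bash
cat >> h.py <<'E'
yawF=-.172
XD=np.array([np.cos(yawF),np.sin(yawF),0]);YD=np.array([-XD[1],XD[0],0]);ZD=np.array([0,0,1.])
RF=np.c_[XD,YD,ZD]
OF=np.array([.516,.1428,0])+.0012*XD-.0007*YD
AX=RF@np.array([-.5,0,np.sqrt(.75)]); E1=RF@np.array([np.sqrt(.75),0,.5]); E2=YD
WG=lambda s: OF+RF@np.array([-.062,0,.097])+s*AX     # wing_grip at clamp height s
def barfit(k,pts,s):
    """pts: image corners of outer face of bar; returns angle & centre offset in (E1,E2), mm"""
    P0=WG(s)+.013*AX; out=[]
    for p in pts:
        o,d=ray(k,p); q=o+d*((P0-o)@AX)/(d@AX)-P0; out.append([q@E1*1e3,q@E2*1e3])
    return np.array(out)
E
python3 - <<'E'
from h import *
np.set_printoptions(precision=2,suppress=True)
k,im=load("w_n1")
cr=lambda u,v:(195+u/7-.4,175+v/7-.4)
for s in(.014,.016):
    q=barfit(k,[cr(95,175),cr(132,130),cr(412,438),cr(372,487)],s); print(q,q.mean(0))
    for a,b in((0,3),(1,2)): 
        d=q[b]-q[a]; print(np.linalg.norm(d),np.arctan2(d[1],d[0]))
E
```

```text
[[-23.45  15.05]
 [-16.87  21.84]
 [ 25.69 -12.43]
 [ 19.48 -20.11]] [1.21 1.09]
55.485110304628115 -0.6862949735823367
54.64737608077463 -0.6778947518689873
[[-21.71  15.7 ]
 [-15.18  22.44]
 [ 27.05 -11.56]
 [ 20.88 -19.19]] [2.76 1.85]
55.0510282320835 -0.6862949735823374
54.219847936052034 -0.6778947518689865
```

```bash
cat >> h.py <<'E'
from scipy.spatial.transform import Rotation as Rot
def pose(phi,s,back=0.,lift=.002,flip=0):
    """tool on stud axis, grasp point at wing_grip+lift+back along axis; tool x at angle phi from E1"""
    x=np.cos(phi+flip*np.pi)*E1+np.sin(phi+flip*np.pi)*E2; z=-AX; y=np.cross(z,x)
    R=np.c_[x,y,z]; p=WG(s)+(lift+back)*AX-r.grasp_offset*AX
    return list(p),list(Rot.from_matrix(R).as_euler("xyz"))
E
python3 - <<'E'
from h import *
np.set_printoptions(precision=3,suppress=True)
print(r.get_joint_positions())
for fl in(0,1):
  for q in(.68,-.5,1,2.35):
    for b in(0,.09):
        j=r.ik(*pose(-q,.015 if q>.5 and q<1 else .003,b,flip=fl)); print(fl,q,b,None if j is None else np.array(j))
E
```

```text
[ 0.118  0.014  1.654 -0.     1.477  0.29 ]
0 0.68 0 [ 0.196 -0.067  2.286 -0.415  0.463  2.949]
0 0.68 0.09 [ 0.252 -0.346  2.31  -0.318  0.719  2.866]
0 -0.5 0 [ 0.19  -0.028  2.279 -0.437  0.432  1.788]
0 -0.5 0.09 [ 0.244 -0.311  2.31  -0.326  0.683  1.692]
0 1 0 [ 0.19  -0.028  2.279 -0.437  0.432 -2.995]
0 1 0.09 [ 0.244 -0.311  2.31  -0.326  0.683 -3.091]
0 2.35 0 [ 0.19  -0.028  2.279 -0.437  0.432 -1.645]
0 2.35 0.09 [ 0.244 -0.311  2.31  -0.326  0.683 -1.741]
1 0.68 0 [ 0.196 -0.067  2.286 -0.415  0.463 -0.193]
1 0.68 0.09 [ 0.252 -0.346  2.31  -0.318  0.719 -0.276]
1 -0.5 0 [ 0.19  -0.028  2.279 -0.437  0.432 -1.353]
1 -0.5 0.09 [ 0.244 -0.311  2.31  -0.326  0.683 -1.45 ]
1 1 0 [ 0.19  -0.028  2.279 -0.437  0.432  0.147]
1 1 0.09 [ 0.244 -0.311  2.31  -0.326  0.683  0.05 ]
1 2.35 0 [ 0.19  -0.028  2.279 -0.437  0.432  1.497]
1 2.35 0.09 [ 0.244 -0.311  2.31  -0.326  0.683  1.4  ]
```

Run:
```python
from h import *
np.set_printoptions(precision=3,suppress=True)
r.goto(*pose(-.68,.015,.085,flip=1)); print(r.get_t(),r.get_joint_positions())
snap("wrist","w_n2"); snap("side","s_n2")
```

```text
17.5083 [ 0.247 -0.33   2.307 -0.32   0.705 -0.272]
```

View pics/w_n2.png

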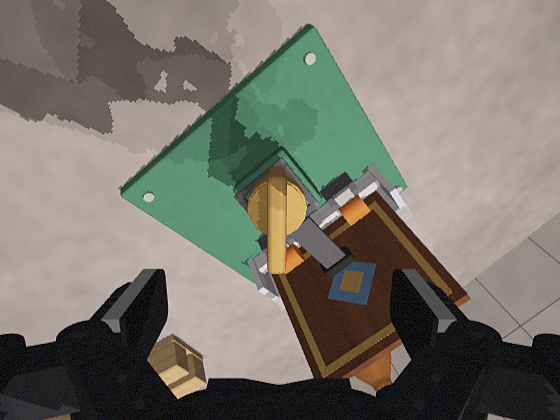

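View pics/s_n2.png

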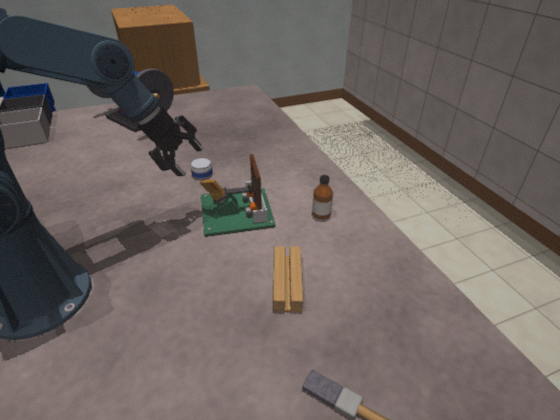

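The bar stands upright in the wrist image, around column 279, centred between the fingers. I'll go down the stud axis, grip, and turn backward.

Run:
```python
from h import *
np.set_printoptions(precision=3,suppress=True)
p,o=pose(-.68,.015,0,flip=1)
f=r.move_straight(p,v=.08,ori=o,guard=8); print(f,r.get_position()-np.array(p),r.get_contact_force())
if not f:
    r.grab(); print(r.get_finger_gap(),r.get_contact_force(),r.get_torque(),r.get_t())
    j=np.array(r.get_joint_positions()); j0=j[5]
    for i in range(1,9):
        j[5]=j0-i*.145; r.move_j(list(j)); t=r.get_torque(); print(round(-i*.145+.68,3),r.get_joint_positions()[5]-j0,np.array(t)@AX,r.get_contact_force())
    print(r.get_t(),r.get_finger_gap()); snap("side","s_n3")
```

```text
False [0. 0. 0.] [-0.24  -0.45  -0.462]
0.010184930315393985 [-1.686 -0.32   2.418] [-0.079  0.312 -0.034] 19.4917
0.535 -0.14166551596725271 0.09858930000116495 [-2.368  0.922  4.087]
0.39 -0.2867536187676393 0.05590037489548296 [-5.798  0.63   6.626]
0.245 -0.4316206611476475 -0.09417215846398551 [-8.756  2.215 11.277]
0.1 -0.5768575471993748 -0.05346101783276961 [-11.578   1.256  13.726]
-0.045 -0.7218909063208967 0.09494995097258825 [-13.286   4.142  15.882]
-0.19 -0.8668724815468691 0.12153355362764094 [-15.467   5.348  18.741]
-0.335 -1.0119922958482992 0.16809199503534705 [-14.359   6.266  18.615]
-0.48 -1.156985639224335 0.13740764727195043 [ 0.992  6.862 -1.671]
21.625 0.010105810231632194
```

The axial force rose to 24 N while turning back and vanished at about -0.48, which is consistent with the nut dropping. Releasing and looking.

Run:
```python
from h import *
np.set_printoptions(precision=3,suppress=True)
r.let_go(); r.wait(.3)
p,o=pose(.48,.015,.085,flip=1)
r.move_straight(p,v=.15); print(r.get_t(),r.get_contact_force())
snap("wrist","w_n4"); snap("side","s_n4")
k,im=load("s_n4"); a=cv2.resize(im[150:240,180:300],None,fx=3.2,fy=3.2,interpolation=cv2.INTER_CUBIC)
k,im=load("s_n2"); b=cv2.resize(im[150:240,180:300],None,fx=3.2,fy=3.2,interpolation=cv2.INTER_CUBIC); cv2.imwrite("pics/c_cmp.png",np.hstack([b,a]))
```

```text
23.4083 [0.066 0.694 0.09 ]
```

View pics/c_cmp.png

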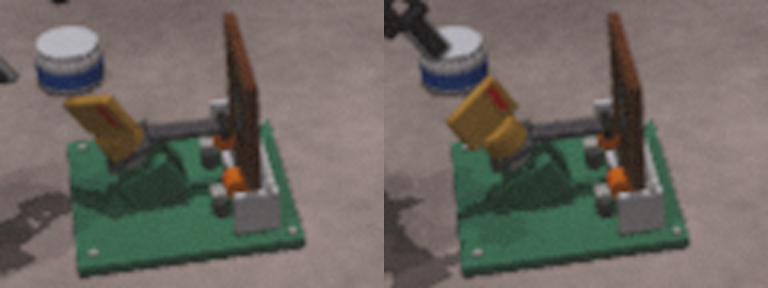

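View pics/w_n4.png

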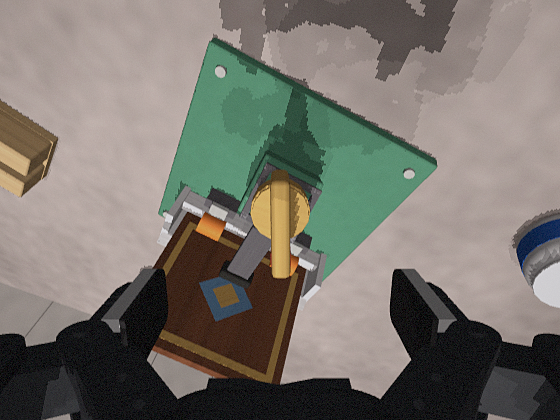

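Run:
```python
from h import *
np.set_printoptions(precision=3,suppress=True)
ims=[]
for f in("w_n2","w_n4"):
    k,im=load(f); ims.append(cv2.resize(im[150:290,220:340],None,fx=3.3,fy=3.3,interpolation=cv2.INTER_CUBIC))
    for s in(.003,.006,.015,.017): 
        P=WG(s)+.013*AX; phi=-.68 if f=="w_n2" else .48
        x=np.cos(phi)*E1+np.sin(phi)*E2
        print(f,s,proj(k,P+.0275*x),proj(k,P-.0275*x))
cv2.imwrite("pics/c_n24.png",np.hstack(ims))
ims=[]
for f in("s_n2","s_n4"):
    k,im=load(f); ims.append(cv2.resize(im[165:215,195:265],None,fx=5.5,fy=8,interpolation=cv2.INTER_CUBIC))
cv2.imwrite("pics/c_s24.png",np.hstack(ims))
```

```text
w_n2 0.003 [276.956 266.122] [276.536 176.641]
w_n2 0.006 [276.935 268.187] [276.508 177.619]
w_n2 0.015 [276.868 274.713] [276.419 180.722]
w_n2 0.017 [276.853 276.235] [276.398 181.449]
w_n4 0.003 [279.053 268.998] [279.072 179.749]
w_n4 0.006 [279.062 271.096] [279.082 180.766]
w_n4 0.015 [279.089 277.726] [279.112 183.992]
w_n4 0.017 [279.096 279.273] [279.12  184.747]
```

View pics/c_n24.png

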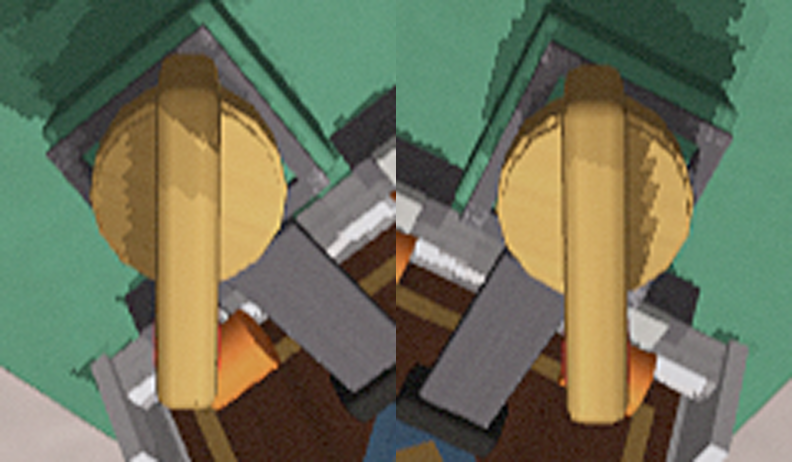

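View pics/c_s24.png

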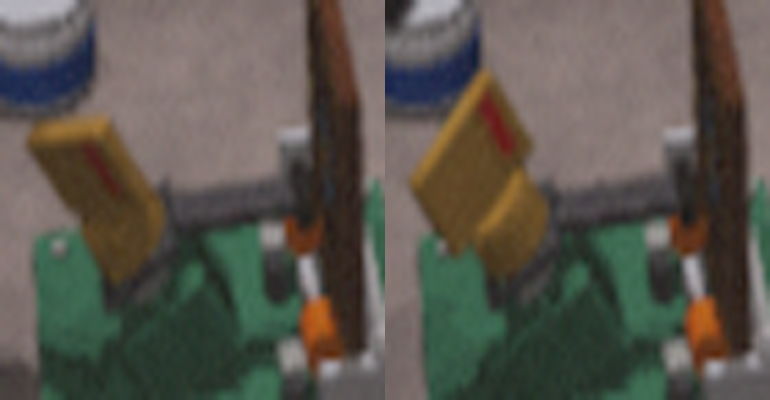

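The nut has not dropped: bar and strap are still high, with the bar end at row 278, which puts the clamp near 0.015–0.017. I'll regrip, turn back a little further, and press gently down the axis to test for the drop.

Run:
```python
from h import *
np.set_printoptions(precision=3,suppress=True)
p,o=pose(.48,.0165,0,flip=1)
f=r.move_straight(p,v=.1,ori=o,guard=8); print(f,r.get_contact_force())
r.grab(); print(r.get_finger_gap(),np.array(r.get_contact_force())@AX,np.array(r.get_torque())@AX)
j=np.array(r.get_joint_positions()); j0=j[5]
for i in range(0,4):
    j[5]=j0-i*.04; r.move_j(list(j)); print(-.48-i*.04,r.get_joint_positions()[5]-j0,np.array(r.get_contact_force())@AX,np.array(r.get_contact_force()),np.array(r.get_torque()))
    if i in(1,3):
        q=-.48-i*.04
        p,o=pose(-q,.0165-.004,0,flip=1)
        pb=r.get_position(); f=r.move_straight(p,v=.03,guard=10); d=(np.array(r.get_position())-pb)@AX; print("press",f,d,np.array(r.get_contact_force())@AX)
        if not f: break
        r.move_straight(list(pb),v=.03)
        j=np.array(r.get_joint_positions()); j[5]=j0-i*.04
print(r.get_t())
```

```text
False [-0.002 -0.143  0.409]
0.010241029037093199 2.644962618834715 0.029176233918267024
-0.48 -5.138227863432654e-05 4.020323032499496 [-2.364  2.876  3.013] [0.092 0.283 0.076]
-0.52 -0.03913129869994281 -0.5103320642683155 [-0.242  2.316 -0.956] [0.235 0.253 0.201]
press False -0.004528564993551114 -13.525004135638474
25.9583
```

Run:
```python
from h import *
np.set_printoptions(precision=3,suppress=True)
r.wait(.1); print(np.array(r.get_contact_force())@AX,r.get_contact_force(),r.get_torque(),r.get_finger_gap())
r.let_go(); r.wait(.3); print(np.array(r.get_contact_force())@AX)
p,o=pose(.52,.015,.085,flip=1)
r.move_straight(p,v=.15); print(r.get_t())
snap("wrist","w_n5"); snap("side","s_n5")
ims=[]
for f in("w_n4","w_n5"):
    k,im=load(f); ims.append(cv2.resize(im[150:290,220:340],None,fx=3.3,fy=3.3,interpolation=cv2.INTER_CUBIC))
cv2.imwrite("pics/c_n45.png",np.hstack(ims))
ims=[]
for f in("s_n4","s_n5"):
    k,im=load(f); ims.append(cv2.resize(im[165:215,195:265],None,fx=5.5,fy=8,interpolation=cv2.INTER_CUBIC))
cv2.imwrite("pics/c_s45.png",np.hstack(ims))
```

```text
-13.325138927762017 [  8.147   8.966 -11.638] [1.126 0.109 0.763] 0.010082788615529898
0.3019753293944437
27.8083
```

View pics/c_n45.png

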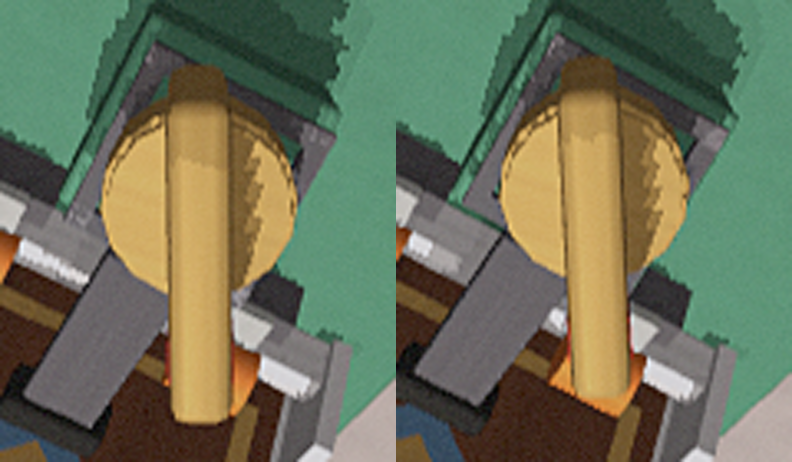

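View pics/c_s45.png

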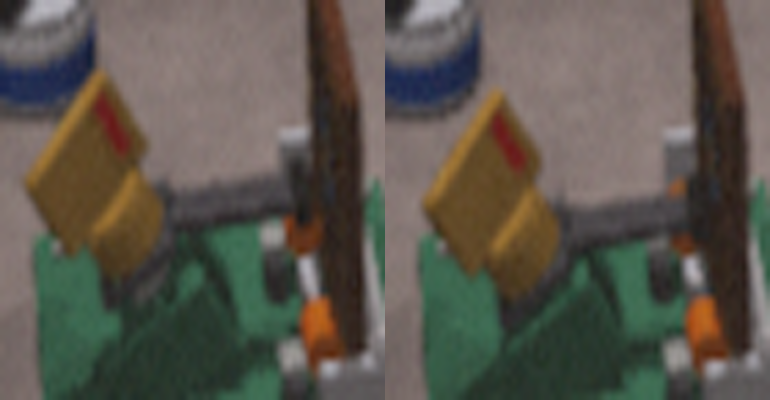

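The nut has dropped: the bar end is now at row 270 (clamp about 0.005) and the strap is lower in the side view. Next I regrip and run it forward, sinking with it.

Run:
```python
from h import *
np.set_printoptions(precision=3,suppress=True)
q0=-.54; s=lambda q:2.2e-3*(2.3-q)
p,o=pose(-q0,s(q0),.03,flip=1); r.move_straight(p,v=.15,ori=o)
p,o=pose(-q0,s(q0),0,flip=1)
f=r.move_straight(p,v=.08,guard=8); print(f,r.get_contact_force())
if f: raise SystemExit
r.grab(); print(r.get_finger_gap(),np.array(r.get_contact_force())@AX,r.get_effort()[5],r.get_t())
q=q0
while q<2.2:
    q=min(q+.15,2.2); j=r.ik(*pose(-q,s(q),0,flip=1)); r.move_j(list(j))
    F=np.array(r.get_contact_force()); e=r.get_effort()[5]
    print(round(q,2),round(r.get_joint_positions()[5],3),"Fax %.1f Fn %.1f e6 %.3f"%(F@AX,np.linalg.norm(F),e),round(r.get_t(),2))
    if abs(F@AX)>30 or abs(e)>1.5: print("stop");break
```

```text
False [0.291 0.037 0.097]
0.009829981277518376 1.1617154209648373 -0.02051359391771257 29.6833
-0.39 -1.252 Fax 1.8 Fn 6.3 e6 0.321 29.95
-0.24 -1.104 Fax 2.5 Fn 6.6 e6 0.265 30.22
-0.09 -0.955 Fax 2.4 Fn 5.7 e6 0.248 30.48
0.06 -0.806 Fax 1.6 Fn 6.6 e6 0.250 30.75
0.21 -0.657 Fax 1.7 Fn 4.3 e6 0.233 31.02
0.36 -0.507 Fax 2.4 Fn 5.5 e6 0.220 31.28
0.51 -0.358 Fax 3.0 Fn 5.6 e6 0.219 31.55
0.66 -0.208 Fax 3.1 Fn 5.0 e6 0.229 31.82
0.81 -0.057 Fax 3.3 Fn 5.1 e6 0.207 32.08
0.96 0.093 Fax 3.6 Fn 5.5 e6 0.203 32.35
1.11 0.244 Fax 4.2 Fn 6.6 e6 0.207 32.62
1.26 0.394 Fax 3.7 Fn 6.3 e6 0.211 32.88
1.41 0.545 Fax 4.3 Fn 6.3 e6 0.226 33.15
1.56 0.696 Fax 8.6 Fn 10.4 e6 0.230 33.42
1.71 0.846 Fax 15.6 Fn 16.8 e6 0.247 33.68
1.86 0.997 Fax 23.0 Fn 24.0 e6 0.260 33.95
2.01 1.145 Fax 29.0 Fn 30.1 e6 1.469 34.22
2.16 1.292 Fax 39.3 Fn 40.3 e6 3.926 34.48
stop
```

Torque rose sharply from about 2.0 on my scale, either at the stop or something jamming. I'll release and look before doing any more.

Run:
```python
from h import *
np.set_printoptions(precision=3,suppress=True)
r.let_go()
p,o=pose(-2.16,.0003,.085,flip=1)
r.move_straight(p,v=.15); print(r.get_t(),r.get_contact_force())
snap("wrist","w_n6"); snap("side","s_n6"); snap("scene","sc_n6")
k,im=load("w_n6"); a=cv2.resize(im[150:290,220:340],None,fx=3.3,fy=3.3,interpolation=cv2.INTER_CUBIC)
for s in(0,.003,.006): 
    P=WG(s)+.013*AX; x=np.cos(-2.16)*E1+np.sin(-2.16)*E2
    print(s,proj(k,P+.0275*x),proj(k,P-.0275*x))
k,im=load("s_n6"); b=cv2.resize(im[165:215,195:265],None,fx=5.5,fy=8,interpolation=cv2.INTER_CUBIC)
b=cv2.copyMakeBorder(b,0,62,0,0,cv2.BORDER_CONSTANT)
cv2.imwrite("pics/c_n6.png",np.hstack([a,b]))
k,im=load("sc_n6"); cv2.imwrite("pics/c_scn6.png",cv2.resize(im[140:280,260:400],None,fx=4,fy=4,interpolation=cv2.INTER_CUBIC))
```

```text
35.9167 [-0.162 -0.136 -0.29 ]
0 [278.079 276.824] [278.036 183.186]
0.003 [278.071 279.142] [278.027 184.316]
0.006 [278.063 281.524] [278.017 185.479]
```

View pics/c_n6.png

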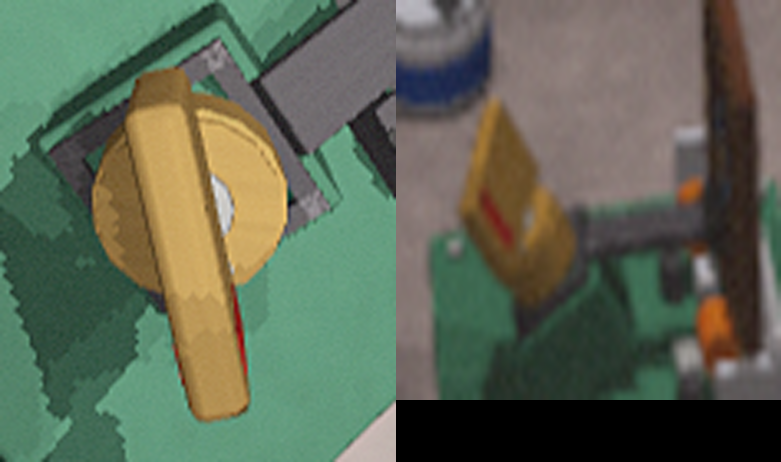

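View pics/c_scn6.png

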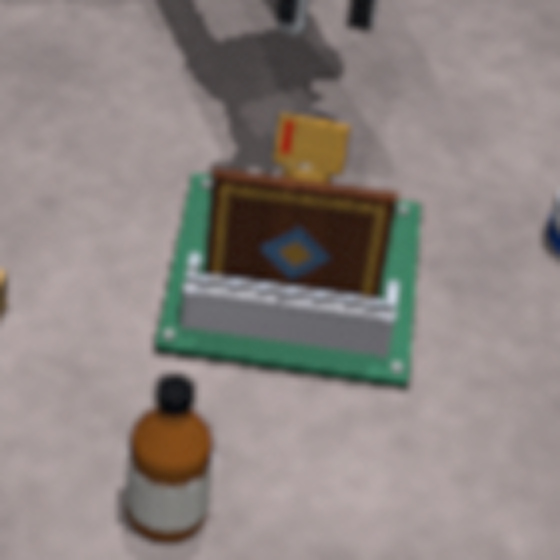

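View pics/w_n6.png

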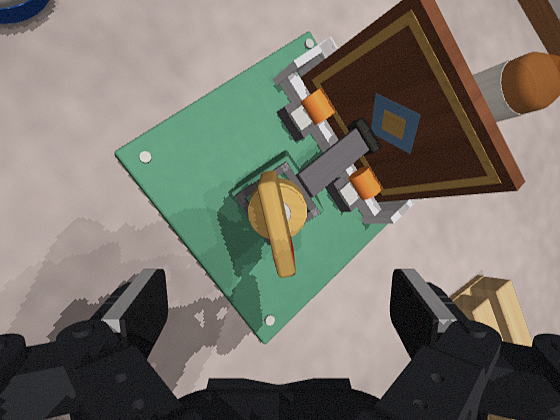

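The bar lags the tool by about 0.2 rad, so it met a hard stop near 1.96 on my scale, with the height reading as home. That fits the home stop at 2.3 if my angle zero is about 0.3 off, which would also explain the late drop. Axial force built up during the run, so I'll regrip without preload and test whether it still turns forward.

Run:
```python
from h import *
np.set_printoptions(precision=3,suppress=True)
q0=1.96
p,o=pose(-q0,.0005,.03,flip=1); r.move_straight(p,v=.15,ori=o)
p,o=pose(-q0,.0005,0,flip=1)
f=r.move_straight(p,v=.08,guard=8); print(f,r.get_contact_force())
if f: raise SystemExit
r.grab(); F=np.array(r.get_contact_force()); print(r.get_finger_gap(),"Fax",F@AX,F,r.get_effort()[5],r.get_t())
j=np.array(r.get_joint_positions()); j0=j[5]
for i in range(1,5):
    j[5]=j0+i*.03; r.move_j(list(j)); F=np.array(r.get_contact_force()); e=r.get_effort()[5]; print(i,r.get_joint_positions()[5]-j0,F@AX,e)
    if e>1.6: break
r.let_go()
p,o=pose(-q0,.0005,.085,flip=1)
r.move_straight(p,v=.15,ori=o); print(r.get_t())
snap("wrist","w_n7"); snap("side","s_n7")
k,im=load("w_n7"); a=cv2.resize(im[150:290,220:340],None,fx=3.3,fy=3.3,interpolation=cv2.INTER_CUBIC)
for s in(0,.003,.006): print(s,proj(k,WG(s)+.013*AX))
k,im=load("s_n7"); b=cv2.resize(im[165:215,195:265],None,fx=5.5,fy=8,interpolation=cv2.INTER_CUBIC)
b=cv2.copyMakeBorder(b,0,62,0,0,cv2.BORDER_CONSTANT)
cv2.imwrite("pics/c_n7.png",np.hstack([a,b]))
```

```text
False [-0.867  0.741 -0.145]
0.009984003192352882 Fax 8.218535106567122 [-6.06   3.449  5.702] 0.22427838295698166 37.775
1 0.028368900915052064 4.662786495128614 1.0611268132925034
2 0.05806388030948284 6.784626738419345 1.594814769923687
3 0.08782261356926213 7.382442283765263 2.0693305134773254
39.9583
0 [278.159 231.467]
0.003 [278.152 233.23 ]
0.006 [278.144 235.044]
```

View pics/c_n7.png

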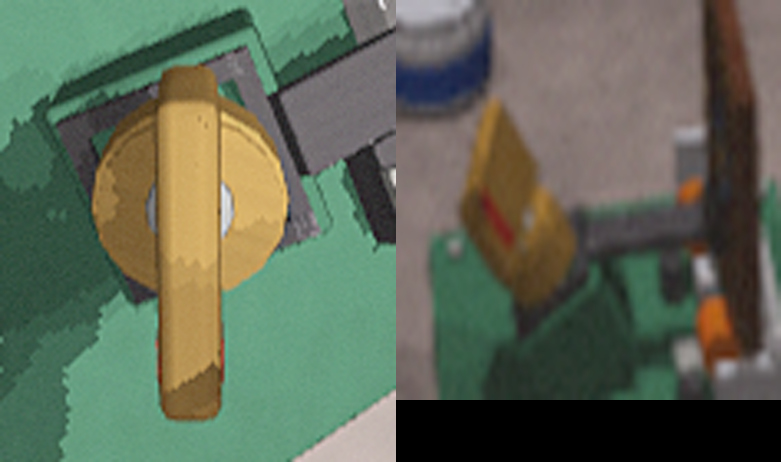

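The torque rises at once (1.1 N m at +0.03 rad) and the bar stays put at home height, so the nut is home. One last overall check from clear of the scene, then I hand in.

Run:
```python
from h import *
np.set_printoptions(precision=4,suppress=True)
c=np.array([.516,.1428,0])
r.goto(list((c-.03*XD+.03*YD)[:2])+[.30],[np.pi,0,1.4])
print(r.get_t(),r.get_contact_force()); snap("wrist","w_f"); snap("scene","sc_f"); snap("side","s_f")
a=load("sc_f")[1]; b=load("s_f")[1]
cv2.imwrite("pics/fin.png",np.hstack([a[100:320,60:440],b[120:420,150:420][:220]]))
```

```text
40.8583 [-1.1439  0.3675 -0.6973]
```

View pics/fin.png

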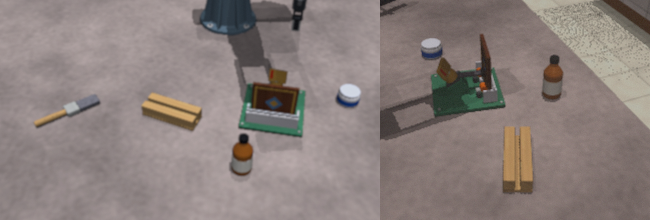

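View pics/w_f.png

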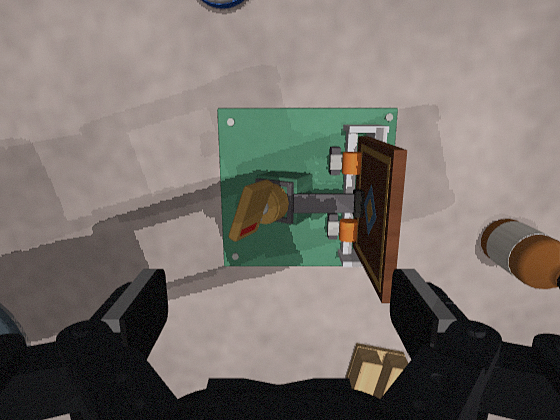

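The panel's top edge is still at (398,149)–(386,301), unchanged since seating. The strap pad touches it, the bystanders are in place and the gripper is clear.

```bash
python3 -c "
from station import r
r.sign_off(); print(r.get_t())"
```

```text
the job is handed in; nothing more can be done
the job is handed in; nothing more can be done
```

I seated the panel in the spring-clip slot, dropped the nut at its thread start and ran it home. The job was handed in at about 41 s with the gripper open and clear; no verdict was reported.

**Panel:** it met the slot floor at TCP z 0.1165 m (0.117 expected) with a 23 N reaction. Its top edge lay within about 1 mm of the measured slot position in x and y, and it was unchanged in the last picture.

**Backward turn:** after the first turn the pictures showed the nut had not dropped. I regripped, turned a little further back and pressed lightly along the stud. The next pictures showed it dropped, with the clamp at about 5–6 mm.

**Forward turn:** the nut stopped hard after about 2.5 rad. A second grip with little preload met the same stop at once. The image height puts the clamp within about 1 mm of home.

**Checks that did not agree cleanly:**
- **Angle scale:** the stop came at 1.96 rad on my image scale instead of 2.3. I put this down to a zero offset of about 0.3 rad, which also fits the late drop, but I have no direct joint reading to confirm it.
- **Axial force:** it rose to 39 N near the end of the forward run, for a reason I did not establish. It was about 7 N in the second grip.

**Bystanders:** the bottle, tin and brush look unmoved in the final pictures; I did not measure their positions again.

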